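# Swap the sheared mandrel in the indexing fixture

## Robot

A 7-joint arm with a two-finger parallel gripper is mounted at the origin on the work surface. World frame = base frame: x ahead of the robot, y to its left, z up, the work surface at z = 0. Lengths are in m, angles in rad, forces in N, time in s.
With the tool pointing down it reaches from about 0.4 to 0.875 m from the base axis. Payload 19.3 kg.
Tool frame: the origin (TCP) lies at the very end of the fingers, on their centre line; the grasp point (between the pads) lies bot.tcp_to_grasp behind it (bot.tcp_to_grasp is the distance from the TCP to the grasp point, in m); z points along the fingers, y is the direction in which the jaws open and shut (so a half turn about z gives the same grasp; the last joint's range is limited). The gripper opens to 85 mm and grips with 20 to 120 N. Pads are 22 mm wide; open, the fingers measure 114 mm over their backs; the gripper's body (76 mm by 85 mm) begins 54 mm behind the grasp point. The pads swing forward as they close: fully open they stand 13 mm farther back than shut.
Start: joints at [1.129, 0.521, -0.036, 1.599, 0.021, 1.021, -0.113], TCP at [0.227, -0.582, 0.202] pointing down, gripper open.
Joint ranges: [-2.91, 2.91], [-0.3, 2.13], [-1.5, 1.42], [0.17, 2.43], [-1.26, 4.41], [0.16, 1.93], [-2.52, 2.52]. Speed limits (rad/s): [1.89, 1.89, 2.39, 2.39, 3.01, 3.01, 3.01].

## Interface

Orientations are given as [roll, pitch, yaw] about the fixed x, y, z axes, in that order (R = Rz(yaw) Ry(pitch) Rx(roll)).
In Python, from workcell import bot gives the robot as it stands.
- The arm moves only by the tool servo_tool, never from a script. Its argument "targets" is a list of rows, each a list of 2 entries, a list of its own where there are three numbers: the shift along the tool's x, y, z in units of 0.05 m (1.0 is 0.05 m), then the turn about the tool's z in units of 5 degrees (1.0 is 5 degrees). A call has 1 to 12 rows; each row shifts and turns the commanded pose from where the row before left it, along the tool's axes as they then stand; what a row does not reach is not made up. A row lasts 1/8 s, in which the tool goes at most 62.5 mm and 10.7 degrees, less where a joint would pass 70% of its speed; a pose out of reach is approached as far as the arm can. A call with a number of a shift or a turn outside -1 to 1 is refused whole. A call with a gripper value outside its range is refused whole. "gripper" is the opening, from -1 (shut) to 1 (fully open), so that 0 is half open, set as the call begins (left out, the last holds). The fingers move at their own pace and stop on an object; "newtons" is the grip in N (left out, the last holds). Time passes only in rows, so rows that do not move let the fingers close. It gives the time, the measured TCP pose, the force and the opening at its end, in the units of the state.
- bot.observe(): the state, without advancing time (a new reading comes with each control period).
- bot.grab_frame(name): name is "scene" or "top" or "wrist"; returns the picture (480x640x3 uint8, blue, green, red); there is no depth.
- bot.get_calibration(name): a dict with "fx", "fy", "cx", "cy" (pixels), "k1" (the pictures are not rectified: a ray, as slopes to the right and down, at radius r is drawn at 1 + k1 r^2 times it, then the intrinsics apply), "pose" (4x4, takes a point from camera to world coordinates). Camera axes: x right, y up, looking along -z (the intrinsics and any distortion apply to the point x, -y, -z); pixel columns grow to the right and rows downward; lengths in m; the calibration is good to about 2 mm. A picture is of the moment at which its call begins: read the wrist's pose just before it. get_calibration takes no time and is no camera call; for the wrist camera it gives the pose at the moment of the call.
- bot.job_done(): hands the job in, once; it reports no verdict.
The state is a dict: "clock": time; "qpos": joint angles; "qd": joint speeds; "joint_efforts": joint torques, N m; "position": TCP position; "tool_rot": TCP orientation; "force": force on the tool from outside, world axes, zero at the start; "moment": the same for the moment, N m; "grip_width": finger opening in m.
Only numpy, scipy, OpenCV 4.12 (cv2) and the standard library are available. Lean on these libraries where they do the work, as an engineer would, in place of code of your own. Each camera call takes 0.05 s, during which the arm holds its last target.

## Task

The mandrel in the blue indexing fixture has sheared its key: pull it out of the hub and drop it into the aluminium scrap tray. Then take the keyed mandrel with the red-marked head from the wooden rack, push it into the hub, turning it until its key slips into the keyway, and keep pushing against the ejector spring until its collar is fully home on the hub face. Finish still gripping it and pressing it home (do not let go, the spring would lift it), and leave the spare arbor, the oil bottle and the parts box where they are.

Things in the scene. Friction and masses are not known exactly. Their poses are not given: they have to be found in the camera images.
- fixture: Fixed fixture: blue base plate 170 x 140 x 20 mm, aluminium dial (112 mm diameter, top 26 mm up), upright steel hub (60 mm diameter, flat face 70 mm above the table). Origin on the table under the hub's axis, z up, +x towards the keyway. A red bar on the dial and a red mark on the hub rim show the keyway. Clamp screw with black knob on the -x side, 45 mm up, out to 58 mm. Yaw within 0.5 rad.
- hub_mouth (a point): Centre of the bore at the hub's flat top face, 70 mm above the table; axes as the fixture's. Blind round bore, 20 mm diameter, open at the top; keyway 9 mm wide over the full depth on the +x side, reaching 17 mm from the bore's axis.
- ejector (a joint): Brass spring ejector at the bottom of the bore, 17 mm diameter. Value = how far it is pressed down, m: 0 at rest, when its top is 34 mm below the hub face (spring pushes up with about 4.8 N there); 0.006 when the keyed mandrel is fully home (about 9.6 N); stop at 0.010.
- worn_mandrel: Loose dark steel mandrel without key, at first standing in the bore, collar on the hub face. Origin at the centre of its foot, z up its axis. Shaft 18 mm diameter from 0 to 30 mm, collar 38 mm diameter from 30 to 36 mm, flat-sided head from 36 to 70 mm, 40 mm long (its x), 16 mm thick (flats face its +y and -y: grip these). 0.12 to 0.24 kg. Yaw within 0.8 rad of the fixture's.
- worn_middle (a point): Middle of the worn mandrel, on its axis 35 mm above its foot.
- keyed_mandrel: Loose steel mandrel upright in either hole of the rack. Origin at the centre of its foot, z up its axis. Shaft 18 mm diameter from 0 to 40 mm (foot chamfered), collar 38 mm diameter from 40 to 46 mm, flat-sided head from 46 to 80 mm, 40 mm long (its x), 16 mm thick (flats face +y and -y: grip these). Key on its +x side, where the head is painted red. Yaw within 0.65 rad. 0.14 to 0.28 kg.
- collar_underside (a point): Point on the keyed mandrel's axis at the underside of its collar, 40 mm above its foot; meets hub_mouth when fully home.
- key_foot (a point): Middle of the lower end of the brass key of the keyed mandrel, 14 mm above its foot and 10.5 mm from its axis on its +x side. The key is 7 mm wide, stands out to 15 mm from the axis and runs from 14 to 38 mm above the foot; below it is a plain round pilot.
- rack: Fixed wooden rack block 75 x 200 x 24 mm with two holes of 20 mm diameter, 12 mm deep, on its y axis 58 mm either side of the middle. Origin at the centre of its underside, z up. Stands to the left or to the right of the fixture.
- scrap_tray: Fixed open aluminium scrap tray 170 (x) x 210 (y) x 50 mm, walls and floor 4 mm, empty at first. Origin at the centre of its underside, z up. On the other side of the fixture from the rack.
- spare_arbor: Bystander: steel arbor with a round blue head (24 mm diameter), standing 76 mm tall in the other hole of the rack. Origin at its foot.
- oil_bottle: Bystander: white plastic oil bottle with a red cap, 38 mm diameter, 85 mm tall, behind the fixture. Origin at the centre of its underside.
- parts_box: Bystander: clear plastic divided parts box 90 x 150 x 30 mm, behind the fixture. Origin at the centre of its underside.

How it is judged:
By the outcome, as a careful person would: the job done as asked, in the order asked, and still so for the second after the job is handed in, while the arm keeps its last pose, push and grip.
It also fails if it takes over 72 s, if anything falls off the work surface, if the arm or the gripper's body presses on something with over 40 N, if the wrist force passes 120 N, or if a joint passes its speed limit or range.

## Working session

There is one attempt and no reset: what is moved stays moved. The work goes in short steps, Python scripts to look and compute and a tool call to move; the robot and the scene stay as the last step left them, time stands still between calls to the robot, and variables do not carry over. Pictures are saved under pics/ and viewed, and the job is handed in when it is done.

Besides the shell and the picture viewer there is one more tool, called as a command line: name --argument value ..., lists and objects as JSON in quotes. servo_tool: Moves the arm, as the interface text tells. Its arguments: {"type":"object","properties":{"targets":{"type":"array","items":{"type":"array"}},"gripper":{"type":"number"},"newtons":{"type":"number"}},"required":["targets"]}

```bash
ls; mkdir -p pics
python3 - <<'E'
from workcell import bot
import cv2,numpy as np
print(bot.observe(), bot.tcp_to_grasp)
for n in("scene","top","wrist"):
    c=bot.get_calibration(n);print(n,c)
    cv2.imwrite(f"pics/{n}0.png",bot.grab_frame(n))
E
```

```text
pics
{'clock': 0.0, 'qpos': array([ 1.12878568,  0.52200839, -0.03632877,  1.60003225,  0.02118563,
        1.0211397 , -0.11277248]), 'qd': array([ 9.75355329e-04,  8.43969030e-04, -9.48849988e-04, -1.86786038e-03,
       -1.05613726e-03,  2.37324906e-03,  9.85505588e-05]), 'joint_efforts': array([ 1.27538580e-03, -9.27122927e+01,  1.98049307e+00, -3.69928086e+01,
        1.80504424e-02,  8.26178351e-03,  8.40428152e-05]), 'position': array([ 0.22688355, -0.58193369,  0.20172057]), 'tool_rot': array([-3.14039184e+00,  7.56679767e-05,  3.71822348e-01]), 'force': array([-0.24703308,  0.93081103,  0.84090989]), 'moment': array([0.05468886, 0.01480944, 0.00239665]), 'grip_width': 0.08543526723058753} 0.0187
scene {'fx': 562.6068134430731, 'fy': 562.6068134430731, 'cx': 314.6863020806859, 'cy': 238.82736229782077, 'k1': -0.07240425890486264, 'pose': array([[-0.82127151, -0.39826828,  0.40852843,  1.19581358],
       [ 0.5704969 , -0.58180284,  0.57968849,  0.75215516],
       [ 0.00681146,  0.70914585,  0.70502892,  1.0058538 ],
       [ 0.        ,  0.        ,  0.        ,  1.        ]
[... 177 characters left out ...]
 -0.15493603,  0.51792992],
       [-0.99992844, -0.009871  ,  0.00675822,  0.00137423],
       [ 0.00514683,  0.15499793,  0.98790139,  0.83654557],
       [ 0.        ,  0.        ,  0.        ,  1.        ]])}
wrist {'fx': 404.27523043401345, 'fy': 404.27523043401345, 'cx': 321.7792999738811, 'cy': 235.01671704216716, 'k1': -0.07899720531450076, 'pose': array([[ 3.63473529e-01,  8.90690628e-01,  2.73051640e-01,
         2.97161251e-01],
       [-9.31604129e-01,  3.47781210e-01,  1.05650256e-01,
        -5.55101186e-01],
       [-8.60537307e-04, -2.92777107e-01,  9.56180331e-01,
         3.72684029e-01],
       [ 0.00000000e+00,  0.00000000e+00,  0.00000000e+00,
         1.00000000e+00]])}
```

View pics/scene0.png

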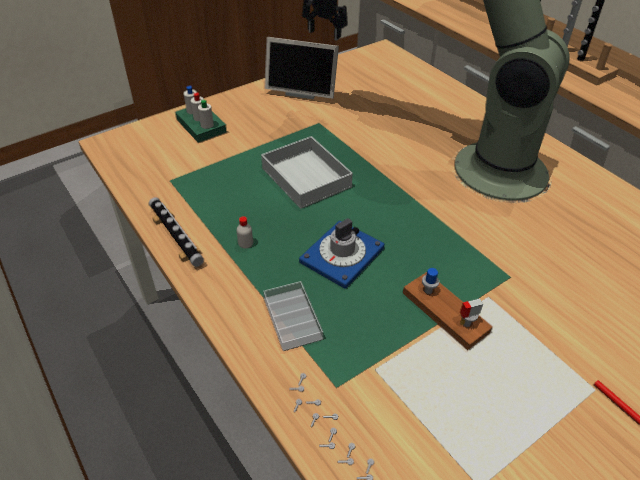

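View pics/top0.png

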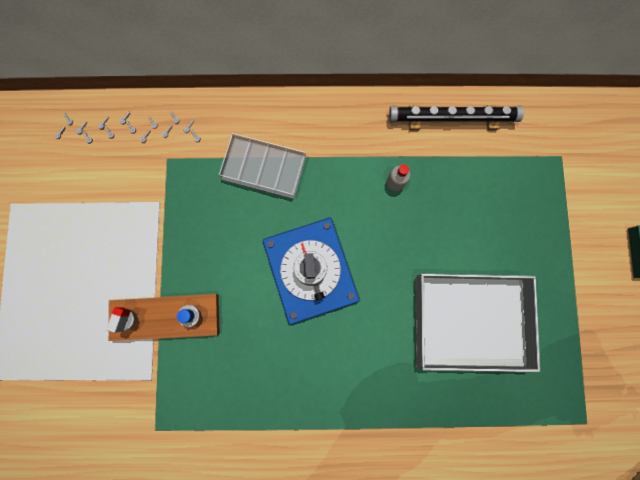

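View pics/wrist0.png

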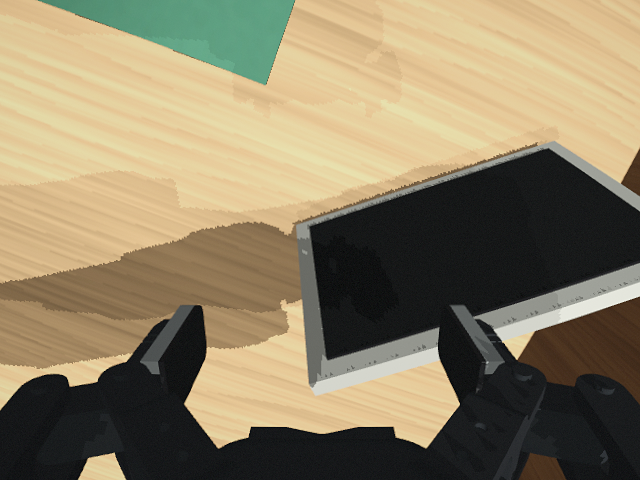

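```bash
cat > h.py <<'E'
from workcell import bot
import cv2,numpy as np
def ray(c,u,v):
    K=np.array([[c["fx"],0,c["cx"]],[0,c["fy"],c["cy"]],[0,0,1]])
    p=cv2.undistortPoints(np.array([[[u,v]]],float),K,np.array([c["k1"],0,0,0,0.]))[0,0]
    d=c["pose"][:3,:3]@np.array([p[0],-p[1],-1]); return c["pose"][:3,3],d
def pix(c,u,v,z):
    o,d=ray(c,u,v); return (o+d*(z-o[2])/d[2])
def proj(c,P):
    q=np.linalg.inv(c["pose"])@np.append(P,1); x=q[0]/-q[2]; y=-q[1]/-q[2]; s=1+c["k1"]*(x*x+y*y)
    return np.array([c["fx"]*x*s+c["cx"],c["fy"]*y*s+c["cy"]])
E
python3 - <<'E'
from h import *
a=cv2.imread("pics/top0.png");
cv2.imwrite("pics/z1.png",np.hstack([cv2.resize(a[210:330,250:370],None,fx=5,fy=5,interpolation=2)]))
cv2.imwrite("pics/z2.png",cv2.resize(a[280:350,100:230],None,fx=6,fy=6,interpolation=2))
b=cv2.imread("pics/scene0.png");
cv2.imwrite("pics/z3.png",cv2.resize(b[205:295,290:395],None,fx=6,fy=6,interpolation=2))
cv2.imwrite("pics/z4.png",cv2.resize(b[255:350,400:500],None,fx=6,fy=6,interpolation=2))
E
```

```text
(no output)
```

View pics/z1.png

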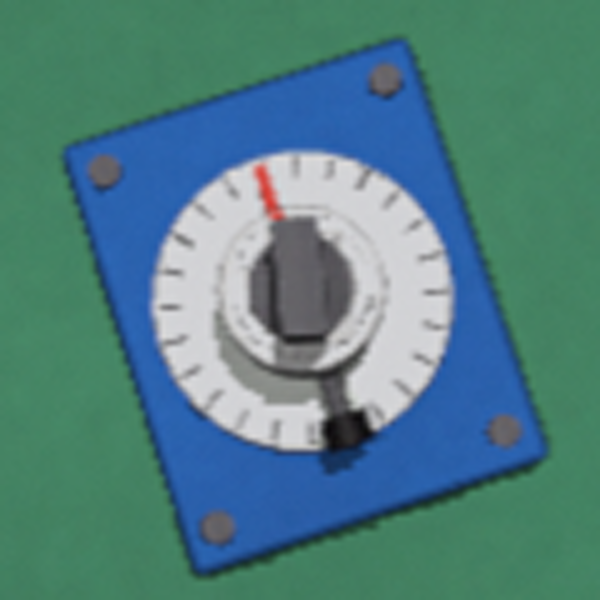

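View pics/z2.png

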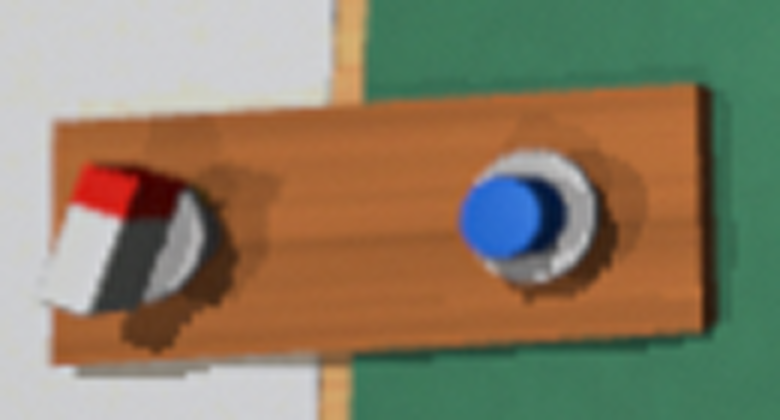

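View pics/z3.png

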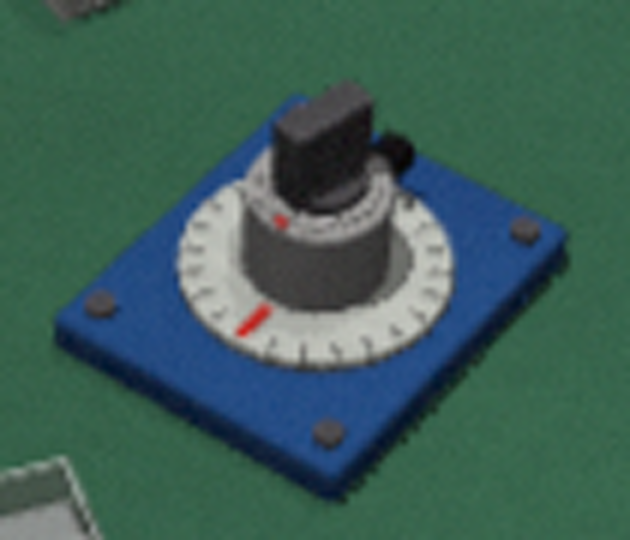

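View pics/z4.png

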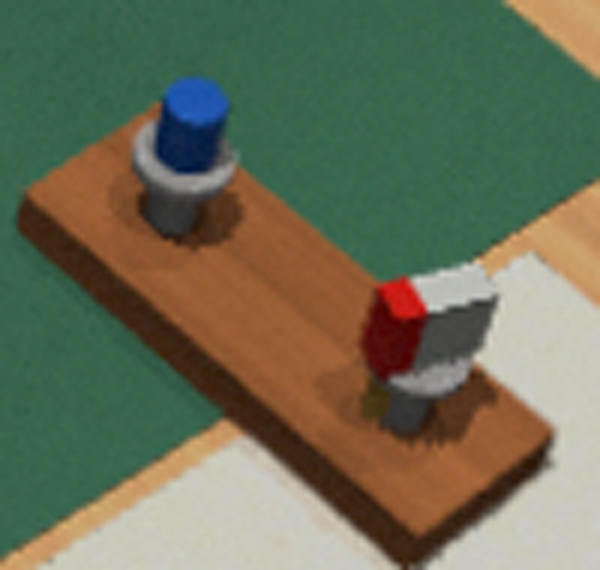

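Run:
```python
from h import *
c=bot.get_calibration("top");s=bot.get_calibration("scene")
def Z(cal,pts,o,f,z): return np.array([pix(cal,(x+.5)/f-.5+o[0],(y+.5)/f-.5+o[1],z)[:2] for x,y in pts])
def show(n,P):
    print(n,P.round(4).tolist(),"mean",P.mean(0).round(4))
b=Z(c,[(105,172),(386,80),(505,431),(218,526)],(250,210),5,.023)
show("bolts",b)
a=[b[0]-b[3],b[1]-b[2]]; print("yaw x",[np.arctan2(v[1],v[0]) for v in a]);a=[b[0]-b[1],b[3]-b[2]]; print("yaw y",[np.arctan2(-v[0],v[1]) for v in a])
b=Z(c,[(67,148),(405,40),(547,452),(198,572)],(250,210),5,.02);show("corners",b)
for v in (b[0]-b[3],b[1]-b[2]):print(np.arctan2(v[1],v[0]),np.hypot(*v))
show("bar",Z(c,[(260,167),(276,219)],(250,210),5,.026))
show("worn",Z(c,[(273,222),(318,217),(325,333),(280,338)],(250,210),5,.11))
show("keyed",Z(c,[(92,162),(147,187)] ,(100,280),6,.092))
show("keyed4",Z(c,[(92,162),(145,177),(100,312),(42,300)] ,(100,280),6,.092))
show("rack",Z(c,[(53,122),(698,86),(708,332),(53,365)],(100,280),6,.024))
# scene
b=Z(s,[(100,303),(327,433),(524,231)],(290,205),6,.023);show("s bolts",b)
show("s worn",Z(s,[(275,125),(345,82),(374,96),(305,140)],(290,205),6,.11))
show("s keyed",Z(s,[(378,287),(476,264),(497,294),(420,318)],(400,255),6,.092))
show("s rack",Z(s,[(27,200),(160,104),(550,433),(410,540)],(400,255),6,.024))
t=c;show("tray",np.array([pix(c,u,v,.05)[:2] for u,v in[(419,275),(535,276),(539,371),(417,371)]]))
```

```text
bolts [[0.6397, 0.0873], [0.6739, -0.0191], [0.5411, -0.0614], [0.5075, 0.045]] mean [0.5906 0.0129]
yaw x [np.float64(0.31016637154328974), np.float64(0.308544897203461)]
yaw y [np.float64(0.311337411907895), np.float64(0.30590210490337927)]
corners [[0.6495, 0.1021], [0.69, -0.0267], [0.5333, -0.0771], [0.4908, 0.0525]] mean [0.5909 0.0127]
0.3029013635627041 0.16622193357258208
0.3115056370217676 0.16464097386621931
bar [[0.6405, 0.0288], [0.6208, 0.0229]] mean [0.6307 0.0258]
worn [[0.6091, 0.0217], [0.6107, 0.0066], [0.5717, 0.0046], [0.5702, 0.0196]] mean [0.5904 0.0131]
keyed [[0.5246, 0.3439], [0.5175, 0.3278]] mean [0.5211 0.3359]
keyed4 [[0.5246, 0.3439], [0.5203, 0.3286], [0.4829, 0.3393], [0.4863, 0.356]] mean [0.5035 0.3419]
rack [[0.5376, 0.3881], [0.5471, 0.188], [0.4725, 0.1832], [0.4639, 0.3838]] mean [0.5052 0.2858]
s bolts [[0.6747, -0.0218], [0.6412, 0.0852], [0.5083, 0.0429]] mean [0.6081 0.0354]
s worn [[0.612, 0.0065], [0.5749, 0.0023], [0.5704, 0.0151], [0.6074, 0.0198]] mean [0.5912 0.0109]
s keyed [[0.5191, 0.3294], [0.4832, 0.3418], [0.487, 0.3555], [0.5169, 0.3475]] mean [0.5016 0.3435]
s rack [[0.5491, 0.1908], [0.4736, 0.1834], [0.4657, 0.3819], [0.541, 0.3855]] mean [0.5074 0.2854]
tray [[0.5763, -0.184], [0.5718, -0.3965], [0.404, -0.3899], [0.4079, -0.1731]] mean [ 0.49   -0.2859]
```

servo_tool --targets '[[[0.4,-0.3,0],0],[[0.79,-0.6,0],0],[[0.79,-0.6,0],0],[[0.79,-0.6,0],0],[[0.79,-0.6,0],0],[[0.79,-0.6,0],0],[[0.79,-0.6,0],0],[[0.79,-0.6,0],0],[[0.79,-0.6,0],0],[[0.79,-0.6,0],0],[[0.79,-0.6,0],0],[[0.79,-0.6,0],0]]' --gripper 1 --newtons 60

```text
clock: 1.65
position: [0.5258, -0.0943, 0.2023]
tool_rot: [3.142, 0.0, 0.372]
force: [0.4, -1.0, 0.2]
grip_width: 0.0855
```

servo_tool --targets '[[[0.66,-0.51,0],0],[[0.66,-0.51,0],0],[[0.66,-0.5,0],0],[[0,0,0],0.84],[[0,0,0],0.84],[[0,0,0],0.84],[[0,0,0],0.84],[[0,0,0],0]]'

```text
clock: 2.65
position: [0.5897, 0.011, 0.2021]
tool_rot: [3.142, 0.0, 0.079]
force: [0.0, -0.3, -0.3]
grip_width: 0.0856
```

Run:
```python
from h import *
import pickle
o=bot.observe();print(o["position"],o["tool_rot"],o["qpos"],o["clock"])
c=bot.get_calibration("wrist");pickle.dump(c,open("w1.pkl","wb"))
cv2.imwrite("pics/w1.png",bot.grab_frame("wrist"))
```

```text
[0.58969809 0.01102437 0.20214829] [3.14150422e+00 3.10365732e-04 7.89584615e-02] [-5.93680717e-04  4.69053377e-01 -1.66770182e-01  1.69041463e+00
  8.99613597e-02  9.89911840e-01 -1.69095570e+00] 2.65
```

View pics/w1.png

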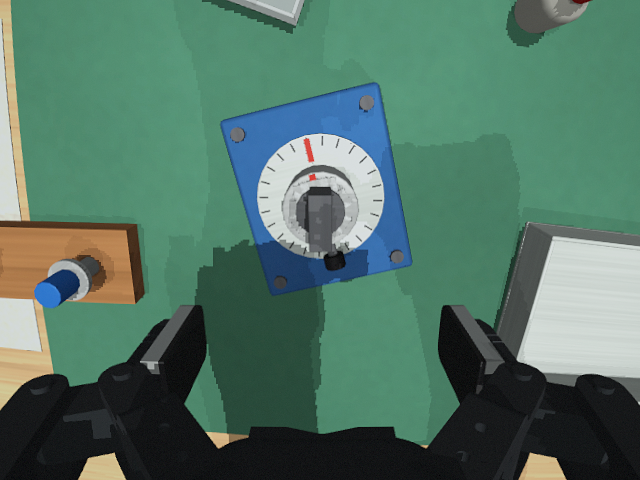

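Run:
```python
from h import *
a=cv2.imread("pics/w1.png");
cv2.imwrite("pics/w1z.png",cv2.resize(a[125:275,250:395],None,fx=4,fy=4,interpolation=2))
```

```text
(no output)
```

View pics/w1z.png

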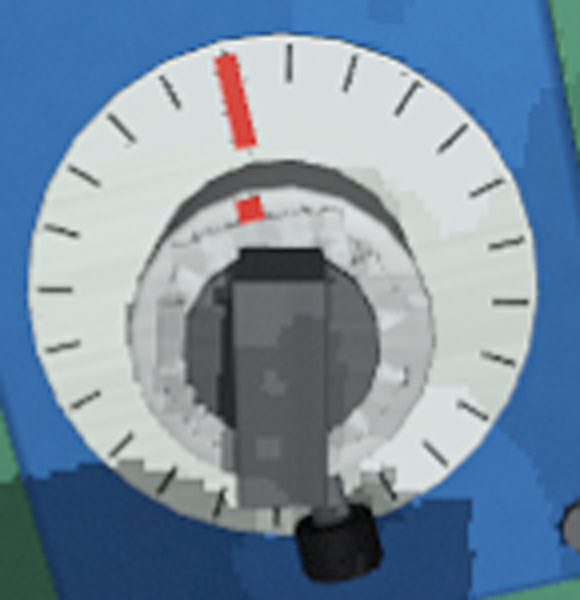

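Run:
```python
from h import *
import pickle
c=pickle.load(open("w1.pkl","rb"))
def Z(pts,o,f,z): return np.array([pix(c,(x+.5)/f-.5+o[0],(y+.5)/f-.5+o[1],z)[:2] for x,y in pts])
w=Z([(232,280),(328,280),(328,505),(238,507)],(250,125),4,.11);print(w.round(4).tolist(),w.mean(0))
for v in(w[0]-w[3],w[1]-w[2]):print(np.arctan2(v[1],v[0]),np.hypot(*v))
print("dial",Z([(282,284)],(250,125),4,.026))
b=np.array([pix(c,u,v,.023)[:2] for u,v in[(237,135),(366,103),(397,257),(280,283)]]);print("bolts",b.mean(0))
for v in(b[0]-b[3],b[1]-b[2]):print(np.arctan2(v[1],v[0]))
print("barends",Z([(227,58),(244,147)],(250,125),4,.026),"mark",Z([(250,209)],(250,125),4,.07))
print("TCPproj",proj(c,bot.observe()["position"]))
```

```text
[[0.6115, 0.022], [0.6128, 0.0062], [0.5736, 0.0028], [0.572, 0.0182]] [0.59247374 0.01231237]
0.09515657415919818 0.03971065379596504
0.08625300557817067 0.03934024831495241
dial [[0.59449134 0.01271153]]
bolts [0.59138023 0.01228615]
0.31436734491829926
0.3157968134871808
barends [[0.64178665 0.02800691]
 [0.62347708 0.02310351]] mark [[0.61723378 0.02035706]]
TCPproj [321.39362339 282.79134741]
```

servo_tool --targets '[[[0.03,-0.03,0.5],0],[[0,0,0.7],0],[[0,0,0.7],0],[[0,0,0.4],0],[[0,0,0.14],0],[[0,0,0],0]]'

```text
clock: 3.45
position: [0.5912, 0.0126, 0.0805]
tool_rot: [-3.142, 0.0, 0.079]
force: [-0.3, -0.5, -0.1]
grip_width: 0.0851
```

servo_tool --targets '[[[0,0,0],0],[[0,0,0],0],[[0,0,0],0],[[0,0,0],0],[[0,0,0],0],[[0,0,0],0],[[0,0,0],0],[[0,0,0],0]]' --gripper -1 --newtons 60

```text
clock: 4.45
position: [0.593, 0.0156, 0.0825]
tool_rot: [-3.139, -0.005, 0.08]
force: [-2.0, 12.3, 27.4]
grip_width: 0.0
```

Run:
```python
from h import *
o=bot.observe();print(o)
cv2.imwrite("pics/w2.png",bot.grab_frame("wrist"))
b=bot.grab_frame("scene");cv2.imwrite("pics/s2.png",cv2.resize(b[150:330,230:450],None,fx=3.5,fy=3.3,interpolation=2))
```

```text
{'clock': 4.45, 'qpos': array([-0.01710748,  0.62044278, -0.15402536,  1.7838434 ,  0.1285375 ,
        0.74229766, -1.72772588]), 'qd': array([-5.64987562e-04,  1.59981297e-03,  1.59094419e-03, -8.71840533e-04,
       -5.05166096e-05,  4.45886307e-04,  2.69035612e-04]), 'joint_efforts': array([ 7.71814048e+00, -7.88120198e+01,  7.67329127e+00, -2.25999624e+01,
        2.92975947e+00,  3.48176609e-02,  1.72165968e-02]), 'position': array([0.59301073, 0.01564972, 0.08247191]), 'tool_rot': array([-3.13874737, -0.00456988,  0.0803667 ]), 'force': array([-1.97993732, 12.3419671 , 27.38755334]), 'moment': array([2.83229829, 0.66526012, 0.05458322]), 'grip_width': 2.4547001000953966e-05}
```

View pics/w2.png

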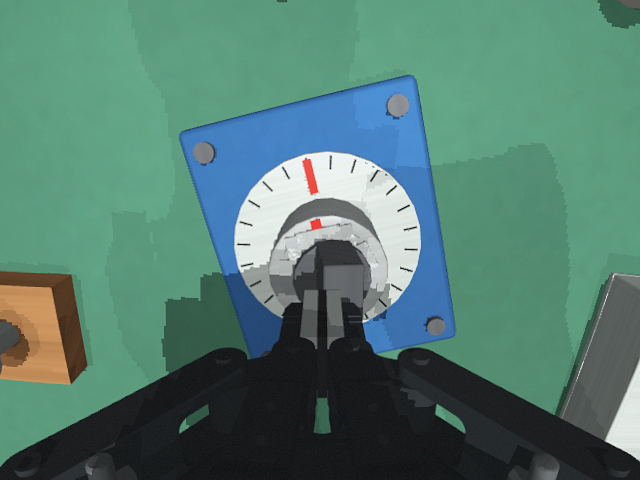

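View pics/s2.png

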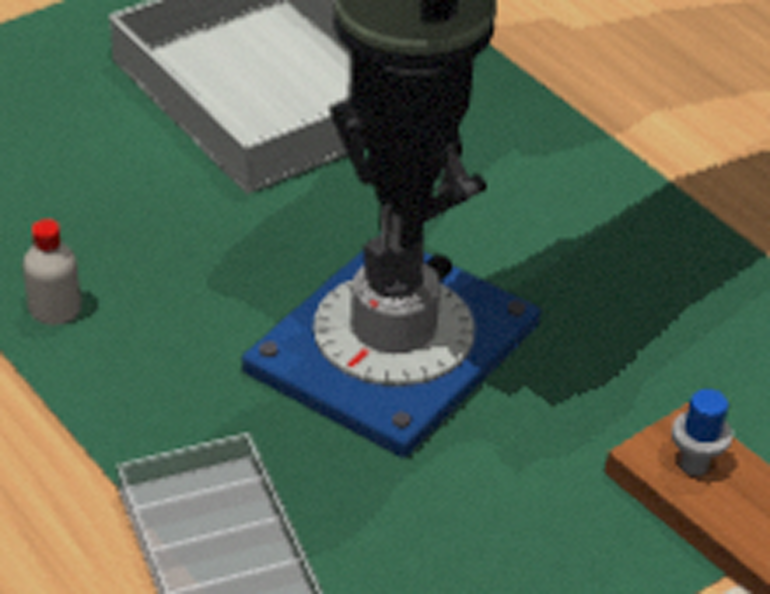

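Run:
```python
from h import *
a=cv2.imread("pics/w2.png");
cv2.imwrite("pics/w2z.png",cv2.resize(a[190:410,220:430],None,fx=3,fy=2.7,interpolation=2))
```

```text
(no output)
```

View pics/w2z.png

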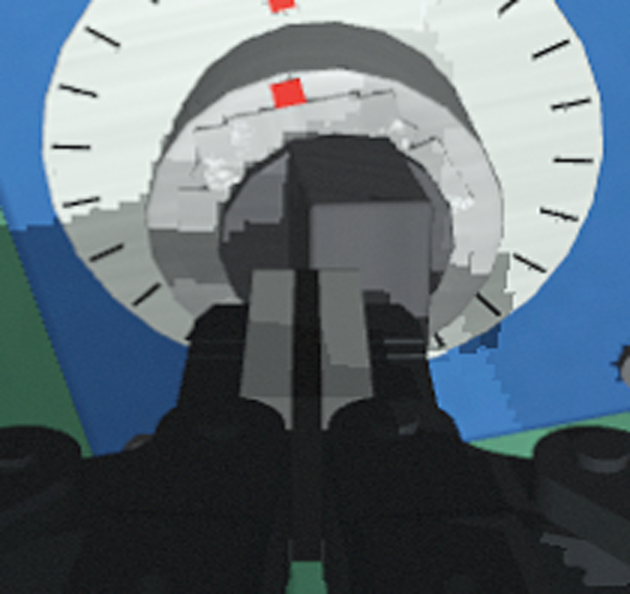

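Run:
```python
from h import *
c=bot.get_calibration("wrist");o=bot.observe()
from scipy.spatial.transform import Rotation as R
r=R.from_euler("xyz",o["tool_rot"]).as_matrix()
f=lambda P:(((proj(c,P)-[220,190])*[3,2.7]).round()).tolist()
for dz in(-.03,-.02,-.01,0,.01):
  print(dz,[f(o["position"]+r@np.array([.011,y,dz])) for y in(-.007,0,.007)])
hub=np.array([.591,.0125,0]);a=.09;ex=np.array([np.cos(a),np.sin(a),0]);ey=np.array([-ex[1],ex[0],0])
for z in(.11,.076): print(z,[f(hub+[0,0,z]+sx*.02*ex+sy*.008*ey) for sx,sy in((1,1),(1,-1),(-1,-1),(-1,1))])
print(c["pose"][:3,3], "hub c",f(hub+[0,0,.07]),"collar",f(hub+[0,0,.076]+.019*ey),f(hub+[0,0,.076]-.019*ey))
```

```text
-0.03 [[249.0, 265.0], [304.0, 265.0], [359.0, 265.0]]
-0.02 [[252.0, 237.0], [304.0, 237.0], [356.0, 237.0]]
-0.01 [[255.0, 212.0], [304.0, 212.0], [353.0, 212.0]]
0 [[258.0, 190.0], [304.0, 190.0], [351.0, 190.0]]
0.01 [[260.0, 170.0], [304.0, 170.0], [349.0, 170.0]]
0.11 [[262.0, 214.0], [388.0, 213.0], [385.0, 456.0], [268.0, 457.0]]
0.076 [[271.0, 140.0], [375.0, 139.0], [373.0, 349.0], [275.0, 349.0]]
[0.66732119 0.02100874 0.25371109] hub c [323.0, 235.0] collar [204.0, 249.0] [443.0, 247.0]
```

Run:
```python
from h import *
b=bot.grab_frame("scene");cv2.imwrite("pics/s3.png",cv2.resize(b[195:265,310:380],None,fx=8,fy=8,interpolation=2))
t=bot.grab_frame("top");cv2.imwrite("pics/t3.png",cv2.resize(t[210:330,250:370],None,fx=5,fy=5,interpolation=2))
c=bot.get_calibration("scene");o=bot.observe();p=o["position"]
f=lambda P:((proj(c,P)-[310,195])*8).round().tolist()
print(o["clock"],o["force"])
for dz in(0,.01,.02,.03,.04):print(dz,f(p+[0,0,dz]),f(p+[0.011,0,dz]))
hub=np.array([.591,.0125,0])
print("headtop",f(hub+[0,0,.11]),"collar",f(hub+[0,0,.073]))
```

```text
4.65 [-2.53645748 12.31178333 27.63902388]
0 [271.0, 304.0] [241.0, 319.0]
0.01 [272.0, 279.0] [242.0, 294.0]
0.02 [274.0, 255.0] [243.0, 269.0]
0.03 [275.0, 230.0] [245.0, 244.0]
0.04 [277.0, 204.0] [246.0, 219.0]
headtop [274.0, 227.0] collar [268.0, 318.0]
```

View pics/s3.png

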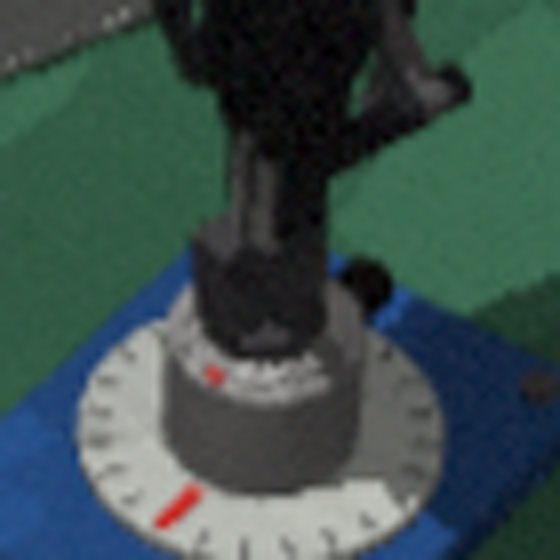

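servo_tool --targets '[[[0,0,-0.3],0],[[0,0,-0.5],0],[[0,0,0],0]]'

```text
clock: 5.03
position: [0.5921, 0.0124, 0.1222]
tool_rot: [3.141, -0.003, 0.078]
force: [-0.3, 0.3, -0.8]
grip_width: 0.0003
```

servo_tool --targets '[[[0,0,0],0],[[0,0,0],0],[[0,0,0],0],[[0,0,0],0],[[0,0,0],0],[[0,0,0],0]]' --gripper 1

```text
clock: 5.78
position: [0.5911, 0.0126, 0.1203]
tool_rot: [3.142, 0.0, 0.079]
force: [0.5, -0.7, 0.3]
grip_width: 0.0852
```

Run:
```python
from h import *
import pickle
o=bot.observe();print(o["position"],o["tool_rot"],o["grip_width"],o["force"])
c=bot.get_calibration("wrist");pickle.dump(c,open("w4.pkl","wb"))
a=bot.grab_frame("wrist");cv2.imwrite("pics/w4.png",a)
cv2.imwrite("pics/w4z.png",cv2.resize(a[190:340,220:430],None,fx=3.5,fy=3.5,interpolation=2))
for dz in (0,-.013,-.03,-.043): print(dz,[proj(c,o["position"]+np.array([.011,s*.0427,-dz])) for s in(1,-1)])
```

```text
[0.59114668 0.01259629 0.12025647] [3.14158294e+00 9.45496813e-05 7.85377405e-02] 0.0851766968711618 [ 0.45237259 -0.7323385   0.33696641]
0 [array([228.88656546, 253.40077624]), array([416.84073023, 267.29926646])]
-0.013 [array([222.13549463, 263.8007032 ]), array([423.64713588, 278.56378039])]
-0.03 [array([211.70486332, 279.9070837 ]), array([434.13158716, 295.95876226])]
-0.043 [array([202.16662988, 294.67694808]), array([443.68412984, 311.8546148 ])]
```

View pics/w4.png

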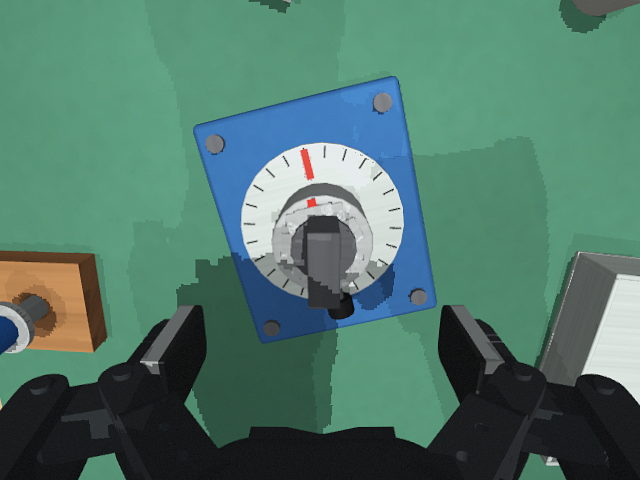

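View pics/w4z.png

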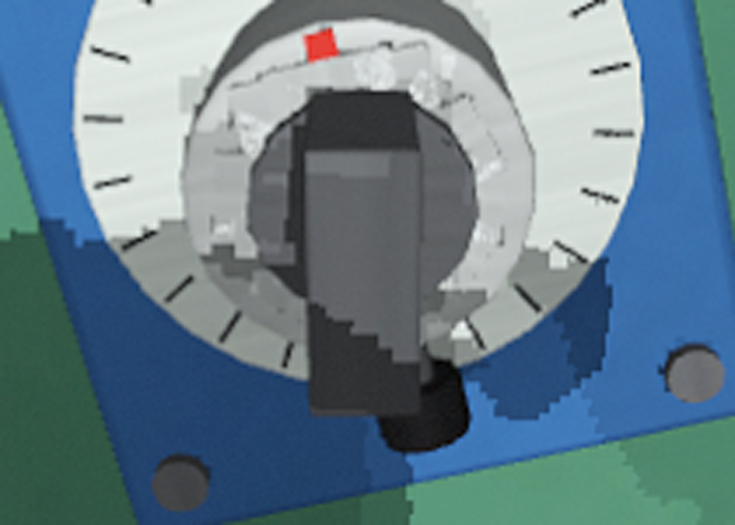

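Run:
```python
from h import *
import pickle
c=pickle.load(open("w4.pkl","rb"))
def Z(pts,o,f,z): return np.array([pix(c,(x+.5)/f-.5+o[0],(y+.5)/f-.5+o[1],z)[:2] for x,y in pts])
w=Z([(305,150),(419,150),(420,413),(311,412)],(220,190),3.5,.11);print(w.round(4).tolist(),w.mean(0))
for v in(w[0]-w[3],w[1]-w[2]):print(np.arctan2(v[1],v[0]),np.hypot(*v))
```

```text
[[0.6116, 0.0211], [0.6128, 0.0059], [0.574, 0.0022], [0.5729, 0.0176]] [0.59283313 0.01172049]
0.08935768440095501 0.03884863534308922
0.09570418615089203 0.03901288791663944
```

servo_tool --targets '[[[0.02,0.01,0.5],-0.15],[[0,0,0.5],0],[[0,0,0.34],0],[[0,0,0],0]]'

```text
clock: 6.32
position: [0.5916, 0.0122, 0.0524]
tool_rot: [-3.142, 0.002, 0.092]
force: [-0.3, -0.4, 0.1]
grip_width: 0.0852
```

servo_tool --targets '[[[0,0,0],0],[[0,0,0],0],[[0,0,0],0],[[0,0,0],0],[[0,0,0],0],[[0,0,0],0],[[0,0,0],0]]' --gripper -1 --newtons 60

```text
clock: 7.2
position: [0.5924, 0.0122, 0.0538]
tool_rot: [3.142, -0.0, 0.092]
force: [-1.6, 0.3, 5.8]
grip_width: 0.0151
```

servo_tool --targets '[[[0,0,-0.2],0],[[0,0,-0.4],0],[[0,0,-0.6],0],[[0,0,-0.6],0],[[0,0,-0.3],0],[[0,0,0],0]]'

```text
clock: 7.95
position: [0.5925, 0.0122, 0.159]
tool_rot: [3.142, -0.001, 0.092]
force: [-0.4, 0.4, -2.4]
grip_width: 0.015
```

Run:
```python
from h import *
o=bot.observe();print(o["position"],o["grip_width"],o["force"])
a=bot.grab_frame("wrist");b=bot.grab_frame("scene")
cv2.imwrite("pics/m5.png",np.hstack([cv2.resize(a[150:450,170:470],(400,400)),cv2.resize(b[150:290,270:410],(400,400))]))
```

```text
[0.59253166 0.01215297 0.15896451] 0.014977637511200702 [-0.3561951   0.35828306 -2.37743731]
```

View pics/m5.png

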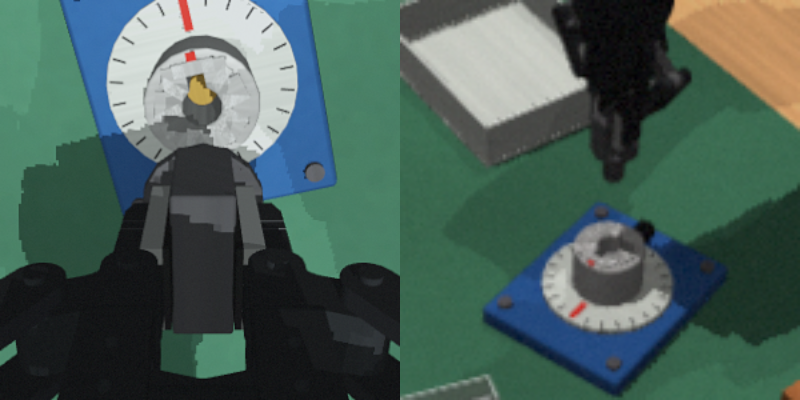

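servo_tool --targets '[[[-0.16,0.36,0],0],[[-0.32,0.72,0],0],[[-0.32,0.72,0],0],[[-0.32,0.72,0],0],[[-0.32,0.72,0],0],[[-0.32,0.72,0],0],[[-0.32,0.72,0],0],[[-0.32,0.72,0],0],[[-0.16,0.36,0],0],[[0,0,0],0]]'

```text
clock: 9.3
position: [0.4899, -0.2876, 0.1577]
tool_rot: [-3.141, 0.001, 0.089]
force: [-0.2, 1.4, -2.1]
grip_width: 0.015
```

servo_tool --targets '[[[0,0.05,0.5],0],[[0,0,0.7],0],[[0,0,0.7],0],[[0,0,0.5],0],[[0,0,0.2],0],[[0,0,0],0]]'

```text
clock: 10.05
position: [0.4915, -0.288, 0.0282]
tool_rot: [-3.141, 0.0, 0.092]
force: [0.6, 0.3, -1.8]
grip_width: 0.0153
```

servo_tool --targets '[[[0,0,0],0],[[0,0,0],0],[[0,0,0],0],[[0,0,0],0],[[0,0,0],0],[[0,0,0],0]]' --gripper 1

```text
clock: 10.8
position: [0.4913, -0.2888, 0.0283]
tool_rot: [-3.142, 0.0, 0.092]
force: [-0.0, -0.3, 0.5]
grip_width: 0.0852
```

servo_tool --targets '[[[0,0,-0.5],0],[[0,0,-0.8],0],[[0,0,-0.9],0],[[0,0,-0.9],0],[[0,0,0],0]]'

```text
clock: 11.42
position: [0.4928, -0.2896, 0.1865]
tool_rot: [3.139, -0.005, 0.091]
force: [0.2, -0.3, -1.2]
grip_width: 0.0853
```

Run:
```python
from h import *
o=bot.observe();print(o["position"],o["tool_rot"],o["qpos"],o["force"])
a=bot.grab_frame("top");cv2.imwrite("pics/t6.png",a)
```

```text
[ 0.49277118 -0.28959155  0.18647344] [ 3.13872455 -0.00455085  0.09140678] [ 0.52273556  0.45316189 -0.13067953  1.76172689  0.07188871  0.92593191
 -1.11722972] [ 0.19429037 -0.30729287 -1.16513591]
```

View pics/t6.png

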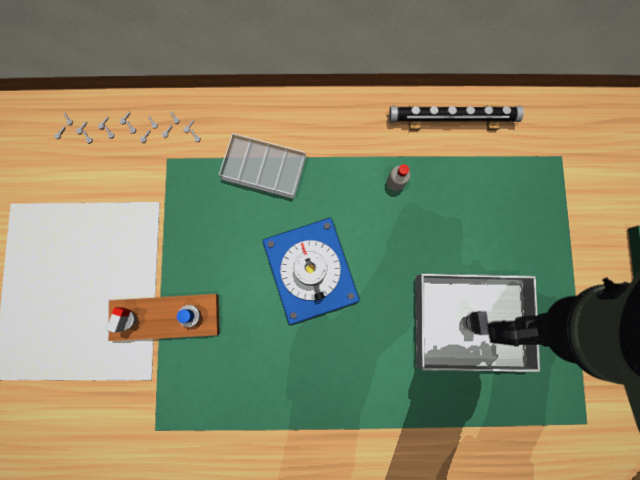

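Run:
```python
from h import *
a=cv2.imread("pics/t6.png")
cv2.imwrite("pics/t6z.png",cv2.resize(a[230:310,270:350],None,fx=7,fy=7,interpolation=2))
```

```text
(no output)
```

View pics/t6z.png

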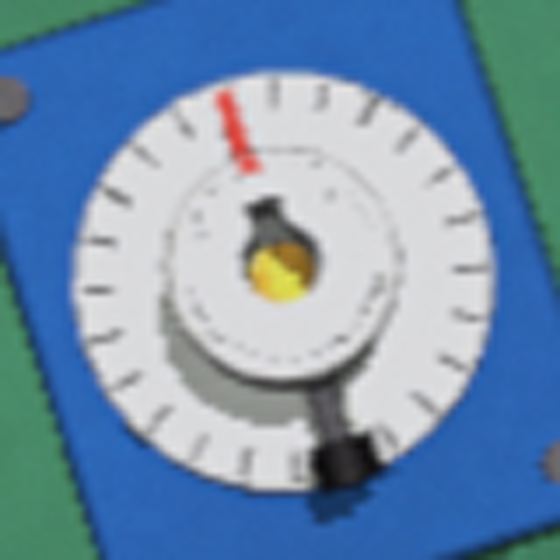

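```bash
cat >> h.py <<'E'
def plan(dst,yaw,N):
    o=bot.observe();p=o["position"];y0=o["tool_rot"][2];dy=yaw-y0
    t=-np.degrees(dy)/N/5
    rows=[];Y=y0;P=p.copy();d=(np.array(dst)-p)/N
    for i in range(N):
        X=np.array([np.cos(Y),np.sin(Y),0]);Yv=np.array([np.sin(Y),-np.cos(Y),0])
        tgt=p+d*(i+1);e=tgt-P
        r=[round(float(e@X)/.05,2),round(float(e@Yv)/.05,2),round(float(-e[2])/.05,2)]
        P=P+(r[0]*X+r[1]*Yv)*.05;P[2]-=r[2]*.05
        tt=round(t,2);Y-=np.radians(tt*5);rows.append([r,tt])
    return rows
E
python3 - <<'E'
from h import *
c=bot.get_calibration("top")
print(pix(c,282.5/7-.5+270,262.5/7-.5+230,.07))
R=plan([.503,.343,.186],-.305+np.pi,36)
for i in range(0,36,12):print(R[i:i+12])
E
```

```text
[0.59096952 0.0129443  0.07      ]
[[[0.04, -0.35, -0.0], np.float64(-0.87)], [[0.06, -0.34, -0.0], np.float64(-0.87)], [[0.09, -0.34, -0.0], np.float64(-0.87)], [[0.12, -0.33, -0.0], np.float64(-0.87)], [[0.14, -0.33, -0.0], np.float64(-0.87)], [[0.17, -0.31, -0.01], np.float64(-0.87)], [[0.18, -0.29, 0.0], np.float64(-0.87)], [[0.21, -0.28, 0.0], np.float64(-0.87)], [[0.24, -0.27, 0.0], np.float64(-0.87)], [[0.25, -0.25, 0.0], np.float64(-0.87)], [[0.26, -0.22, 0.0], np.float64(-0.87)], [[0.29, -0.21, -0.0], np.float64(-0.87)]]
[[[0.3, -0.18, -0.0], np.float64(-0.87)], [[0.31, -0.16, -0.0], np.float64(-0.87)], [[0.32, -0.14, -0.0], np.float64(-0.87)], [[0.34, -0.11, -0.0], np.float64(-0.87)], [[0.34, -0.09, -0.0], np.float64(-0.87)], [[0.34, -0.06, -0.01], np.float64(-0.87)], [[0.35, -0.03, 0.0], np.float64(-0.87)], [[0.35, -0.01, 0.0], np.float64(-0.87)], [[0.35, 0.02, 0.0], np.float64(-0.87)], [[0.35, 0.05, 0.0], np.float64(-0.87)], [[0.35, 0.07, 0.0], np.float64(-0.87)], [[0.33, 0.1, -0.0], np.float64(-0.87)]]
[[[0.33, 0.13, -0.0], np.float64(-0.87)], [[0.32, 0.14, -0.0], np.float64(-0.87)], [[0.31, 0.18, -0.0], np.float64(-0.87)], [[0.29, 0.19, -0.0], np.float64(-0.87)], [[0.27, 0.22, -0.0], np.float64(-0.87)], [[0.26, 0.23, -0.01], np.float64(-0.87)], [[0.24, 0.26, 0.0], np.float64(-0.87)], [[0.23, 0.27, 0.0], np.float64(-0.87)], [[0.19, 0.29, 0.0], np.float64(-0.87)], [[0.18, 0.31, 0.0], np.float64(-0.87)], [[0.15, 0.31, -0.0], np.float64(-0.87)], [[0.13, 0.33, -0.0], np.float64(-0.87)]]
```

servo_tool --targets '[[[0.04,-0.35,0],-0.87],[[0.06,-0.34,0],-0.87],[[0.09,-0.34,0],-0.87],[[0.12,-0.33,0],-0.87],[[0.14,-0.33,0],-0.87],[[0.17,-0.31,0],-0.87],[[0.18,-0.29,0],-0.87],[[0.21,-0.28,0],-0.87],[[0.24,-0.27,0],-0.87],[[0.25,-0.25,0],-0.87],[[0.26,-0.22,0],-0.87],[[0.29,-0.21,0],-0.87]]'

```text
clock: 12.98
position: [0.4951, -0.0769, 0.1833]
tool_rot: [3.142, 0.0, 1.008]
force: [-1.0, -0.4, -0.2]
grip_width: 0.0853
```

servo_tool --targets '[[[0.3,-0.18,0],-0.87],[[0.31,-0.16,0],-0.87],[[0.32,-0.14,0],-0.87],[[0.34,-0.11,0],-0.87],[[0.34,-0.09,0],-0.87],[[0.34,-0.06,0],-0.87],[[0.35,-0.03,0],-0.87],[[0.35,-0.01,0],-0.87],[[0.35,0.02,0],-0.87],[[0.35,0.05,0],-0.87],[[0.35,0.07,0],-0.87],[[0.33,0.1,0],-0.87]]'

```text
clock: 14.48
position: [0.4987, 0.1337, 0.1833]
tool_rot: [3.142, -0.0, 1.919]
force: [0.3, 0.5, -0.3]
grip_width: 0.0852
```

servo_tool --targets '[[[0.33,0.13,0],-0.87],[[0.32,0.14,0],-0.87],[[0.31,0.18,0],-0.87],[[0.29,0.19,0],-0.87],[[0.27,0.22,0],-0.87],[[0.26,0.23,0],-0.87],[[0.24,0.26,0],-0.87],[[0.23,0.27,0],-0.87],[[0.19,0.29,0],-0.87],[[0.18,0.31,0],-0.87],[[0.15,0.31,0],-0.87],[[0.13,0.33,0],-0.87]]'

```text
clock: 15.98
position: [0.5025, 0.3443, 0.1832]
tool_rot: [-3.142, -0.0, 2.83]
force: [0.6, 0.3, -0.7]
grip_width: 0.085
```

Run:
```python
from h import *
import pickle
o=bot.observe();print(o["clock"],o["position"],o["tool_rot"],o["qpos"],o["force"])
c=bot.get_calibration("wrist");pickle.dump(c,open("w7.pkl","wb"))
a=bot.grab_frame("wrist");cv2.imwrite("pics/w7.png",a)
```

```text
15.975 [0.50247203 0.34434915 0.18322144] [-3.14156629e+00 -7.56999809e-05  2.82951469e+00] [-0.14284727  0.64312258 -0.85032313  1.63346102  0.52725994  1.10967874
  0.12320699] [ 0.59456751  0.28091068 -0.65095872]
```

View pics/w7.png

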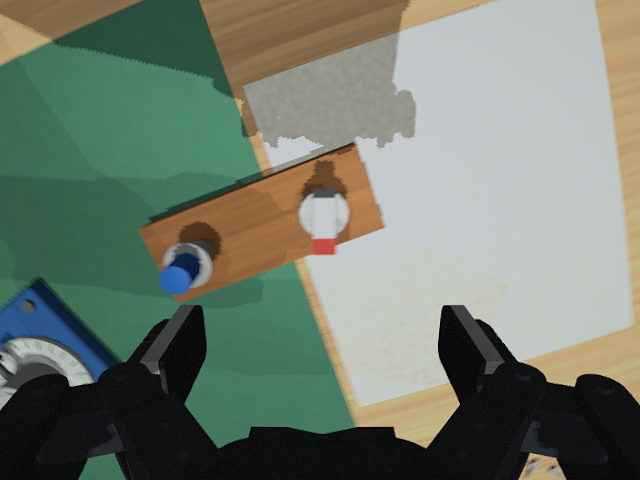

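Run:
```python
from h import *
a=cv2.imread("pics/w7.png")
cv2.imwrite("pics/w7z.png",cv2.resize(a[175:265,280:370],None,fx=6,fy=6,interpolation=2))
```

```text
(no output)
```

View pics/w7z.png

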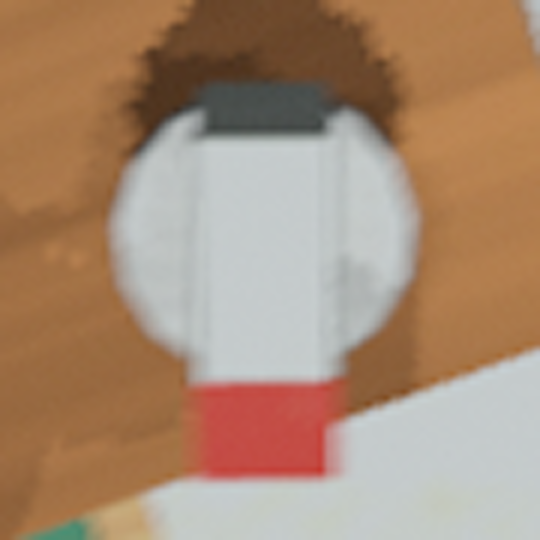

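Run:
```python
from h import *
import pickle
c=pickle.load(open("w7.pkl","rb"))
def Z(pts,o,f,z): return np.array([pix(c,(x+.5)/f-.5+o[0],(y+.5)/f-.5+o[1],z)[:2] for x,y in pts])
w=Z([(200,133),(330,133),(332,476),(198,476)],(280,175),6,.092);print(w.round(4).tolist(),w.mean(0))
for v in(w[3]-w[0],w[2]-w[1]):print(np.arctan2(v[1],v[0]),np.hypot(*v))
print("collar",Z([(265,230)],(280,175),6,.055))
y=2.83;e=w.mean(0)-bot.observe()["position"][:2];print(e@[np.cos(y),np.sin(y)]/.05,e@[np.sin(y),-np.cos(y)]/.05)
```

```text
[[0.4815, 0.3451], [0.4859, 0.3587], [0.5242, 0.347], [0.5194, 0.3324]] [0.50274734 0.34578053]
-0.32395165303733064 0.04001165184372172
-0.29694300967034 0.040015186946382626
collar [[0.50294892 0.34590181]]
-0.022489847078632344 -0.011392423441389226
```

servo_tool --targets '[[[-0.01,-0.01,0.5],0],[[0,0,0.8],0],[[0,0,0.8],0],[[0,0,0.5],0],[[0,0,0.29],0],[[0,0,0],0],[[0,0,0],0]]'

```text
clock: 16.9
position: [0.5033, 0.3431, 0.0398]
tool_rot: [3.141, 0.001, 2.825]
force: [0.3, 0.5, 0.3]
grip_width: 0.0852
```

servo_tool --targets '[[[0,0,0],0],[[0,0,0],0],[[0,0,0],0],[[0,0,0],0],[[0,0,0],0],[[0,0,0],0],[[0,0,0],0]]' --gripper -1 --newtons 80

```text
clock: 17.77
position: [0.503, 0.3429, 0.0391]
tool_rot: [3.141, 0.0, 2.825]
force: [-0.4, -0.4, 5.2]
grip_width: 0.0146
```

servo_tool --targets '[[[0,0,-0.2],0],[[0,0,-0.5],0],[[0,0,-0.6],0],[[0,0,-0.6],0],[[0,0,-0.2],0],[[0,0,0],0]]'

```text
clock: 18.52
position: [0.5029, 0.3424, 0.1438]
tool_rot: [-3.142, 0.0, 2.825]
force: [0.7, 0.5, -3.2]
grip_width: 0.0146
```

Run:
```python
from h import *
o=bot.observe();print(o["clock"],o["position"],o["grip_width"],o["force"])
R=plan([.591,.0127,.140],.31+np.pi,12)
for r in R:print(r)
a=bot.grab_frame("wrist");b=bot.grab_frame("scene")
cv2.imwrite("pics/m8.png",np.hstack([cv2.resize(a[150:450,170:470],(400,400)),cv2.resize(b[180:360,370:550],(400,400))]))
```

```text
18.525 [0.5029169  0.34241867 0.1437848 ] 0.014555447349335398 [ 0.7413424   0.46841714 -3.15094578]
[[-0.31, -0.48, 0.01], np.float64(-0.6)]
[[-0.29, -0.49, 0.0], np.float64(-0.6)]
[[-0.26, -0.5, 0.01], np.float64(-0.6)]
[[-0.23, -0.52, 0.01], np.float64(-0.6)]
[[-0.2, -0.53, 0.0], np.float64(-0.6)]
[[-0.18, -0.54, 0.01], np.float64(-0.6)]
[[-0.15, -0.55, 0.0], np.float64(-0.6)]
[[-0.12, -0.56, 0.01], np.float64(-0.6)]
[[-0.09, -0.56, 0.01], np.float64(-0.6)]
[[-0.06, -0.57, 0.0], np.float64(-0.6)]
[[-0.03, -0.56, 0.01], np.float64(-0.6)]
[[0.0, -0.57, 0.01], np.float64(-0.6)]
```

View pics/m8.png

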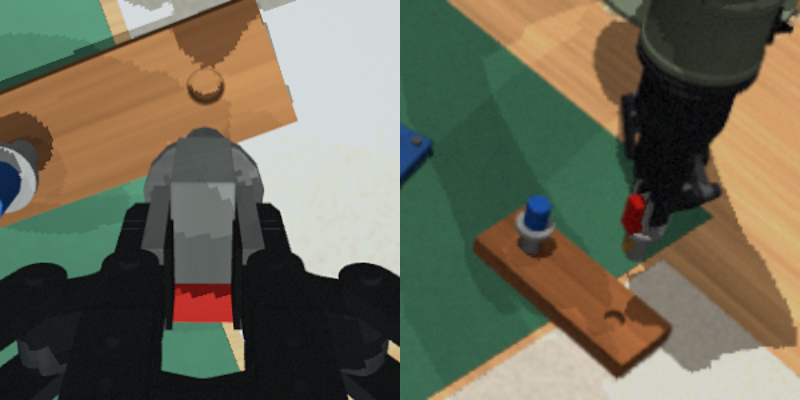

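servo_tool --targets '[[[-0.31,-0.48,0],-0.6],[[-0.29,-0.49,0],-0.6],[[-0.26,-0.5,0],-0.6],[[-0.23,-0.52,0],-0.6],[[-0.2,-0.53,0],-0.6],[[-0.18,-0.54,0],-0.6],[[-0.15,-0.55,0],-0.6],[[-0.12,-0.56,0],-0.6],[[-0.09,-0.56,0],-0.6],[[-0.06,-0.57,0],-0.6],[[-0.03,-0.56,0],-0.6],[[0,-0.57,0.01],-0.6]]'

```text
clock: 20.12
position: [0.5906, 0.0122, 0.1421]
tool_rot: [3.141, -0.001, -2.828]
force: [0.5, 0.1, -2.4]
grip_width: 0.0147
```

servo_tool --targets '[[[0,0,0],0],[[0,0,0],0]]'

```text
clock: 20.38
position: [0.5904, 0.0137, 0.1426]
tool_rot: [3.141, -0.001, -2.83]
force: [0.7, 0.3, -3.5]
grip_width: 0.0142
```

Run:
```python
from h import *
import pickle
o=bot.observe();print(o["clock"],o["position"],o["tool_rot"],o["qpos"],o["grip_width"],o["force"])
c=bot.get_calibration("wrist");pickle.dump(c,open("w9.pkl","wb"))
a=bot.grab_frame("wrist");b=bot.grab_frame("scene");cv2.imwrite("pics/w9.png",a);cv2.imwrite("pics/s9.png",b)
cv2.imwrite("pics/m9.png",np.hstack([cv2.resize(a[150:450,170:470],(400,400)),cv2.resize(b[160:290,280:410],(400,400),interpolation=2)]))
```

```text
20.375 [0.59044146 0.01365948 0.14257393] [ 3.14063936e+00 -9.43508323e-04 -2.83011768e+00] [ 0.51393746  0.71780298 -0.97538752  1.71612227  0.6653934   1.07741212
  1.2013922 ] 0.014248199781936149 [ 0.6993857   0.3418379  -3.52859042]
```

View pics/m9.png

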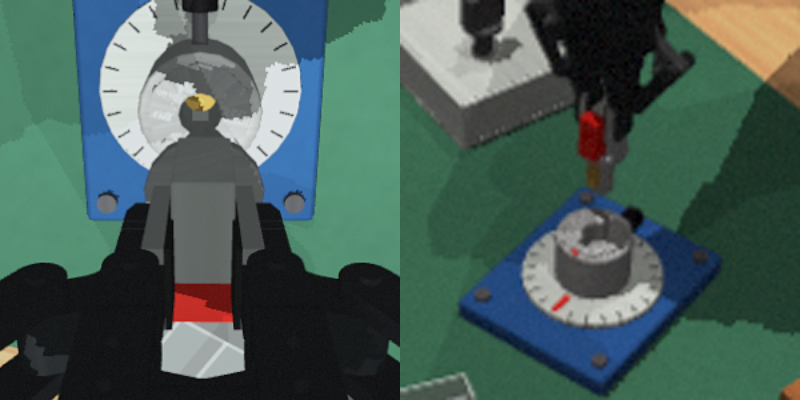

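Run:
```python
from h import *
a=cv2.imread("pics/w9.png")
cv2.imwrite("pics/w9z.png",cv2.resize(a[165:345,230:410],None,fx=4,fy=3.3,interpolation=2))
b=cv2.imread("pics/s9.png")
cv2.imwrite("pics/s9z.png",cv2.resize(b[190:265,310:380],None,fx=8,fy=8,interpolation=2))
```

```text
(no output)
```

View pics/w9z.png

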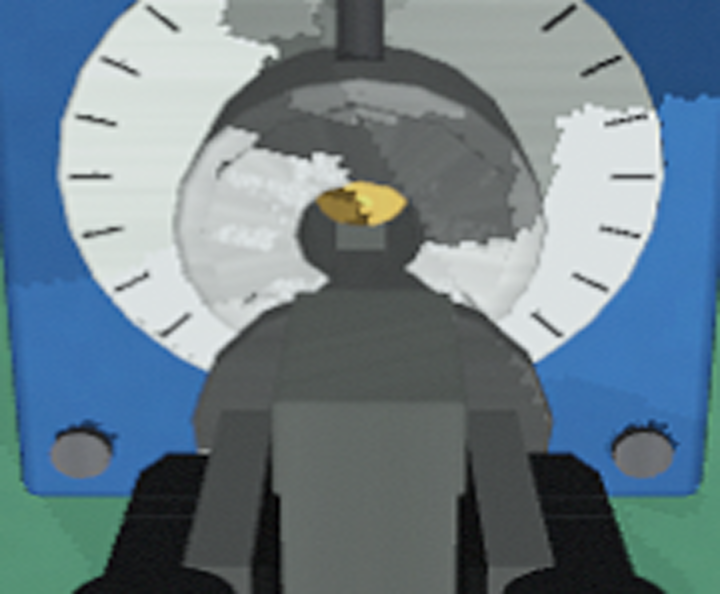

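View pics/s9z.png

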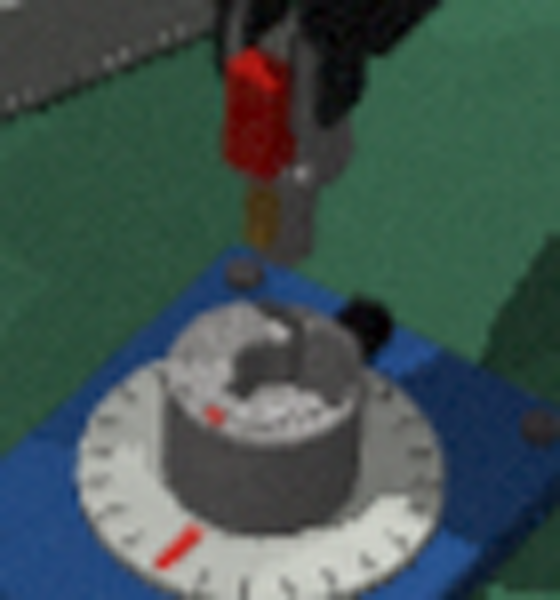

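Run:
```python
from h import *
c=bot.get_calibration("scene");o=bot.observe();p=o["position"]
f=lambda P:((proj(c,np.array(P))-[310,190])*8+3.5).round(1).tolist()
a=2*np.pi*np.arange(72)/72
def ext(cx,cy,r,z):
    q=np.array([f([cx+r*np.cos(t),cy+r*np.sin(t),z]) for t in a]);return q.min(0),q.max(0)
print("shaft foot pred",ext(p[0],p[1],.009,p[2]-.027),"(foot)")
print("collar low",ext(p[0],p[1],.019,p[2]+.013))
print("hub face",ext(.591,.0126,.03,.07)," bore",ext(.591,.0126,.01,.07))
print("mark",f([.591+.027*np.cos(.31),.0126+.027*np.sin(.31),.07]))
print(p,o["force"])
```

```text
shaft foot pred (array([251.3, 236.8]), array([313.5, 279.3])) (foot)
collar low (array([221.6, 110.5]), array([355.7, 200.1]))
hub face (array([170.5, 299.1]), array([372.6, 440.9]))  bore (array([237.9, 345.4]), array([305.2, 392.6]))
mark [218.3, 419.8]
[0.59064338 0.01408981 0.14302448] [-0.44519114  0.03435952 -2.24963779]
```

servo_tool --targets '[[[-0.01,-0.03,0.3],0],[[0,0,0.4],0],[[0,0,0.2],0],[[0,0,0],0],[[0,0,0],0]]'

```text
clock: 21.1
position: [0.5921, 0.012, 0.0986]
tool_rot: [3.142, 0.0, -2.83]
force: [0.4, 0.2, -1.6]
grip_width: 0.0146
```

Run:
```python
from h import *
o=bot.observe();print(o["clock"],o["position"],o["tool_rot"],o["force"])
a=bot.grab_frame("wrist");b=bot.grab_frame("scene")
cv2.imwrite("pics/m10.png",np.hstack([cv2.resize(a[200:350,245:395],(400,400)),cv2.resize(b[190:270,305:385],(400,400),interpolation=2)]))
```

```text
21.1 [0.59212233 0.01202546 0.09859022] [ 3.14150417e+00  4.46340091e-04 -2.82992606e+00] [ 0.37305309  0.15806396 -1.62609622]
```

View pics/m10.png

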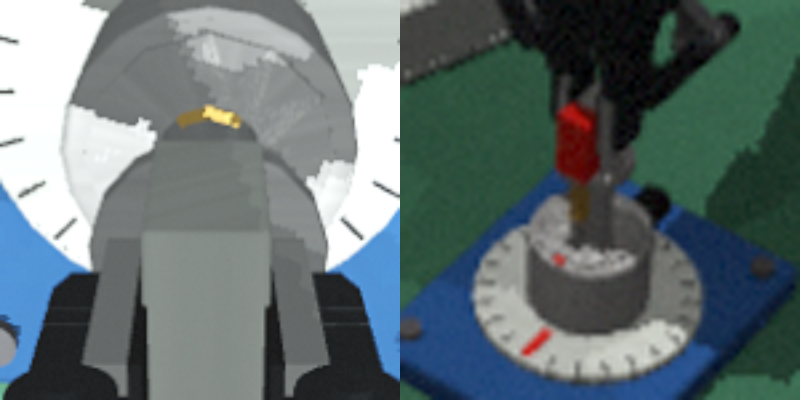

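servo_tool --targets '[[[0,0,0.05],0],[[0,0,0.05],0],[[0,0,0],0]]'

```text
clock: 21.58
position: [0.5918, 0.0118, 0.0931]
tool_rot: [3.142, -0.0, -2.83]
force: [-0.0, -0.0, -3.1]
grip_width: 0.0144
```

servo_tool --targets '[[[0,0,0.05],0],[[0,0,0.05],0],[[0,0,0],0]]'

```text
clock: 21.95
position: [0.5918, 0.0118, 0.088]
tool_rot: [3.141, -0.0, -2.83]
force: [0.5, 0.1, -2.4]
grip_width: 0.014
```

servo_tool --targets '[[[0,0,0.05],0],[[0,0,0.05],0],[[0,0,0],0]]'

```text
clock: 22.32
position: [0.5918, 0.0118, 0.0831]
tool_rot: [3.141, -0.0, -2.83]
force: [0.3, 0.3, -2.6]
grip_width: 0.0144
```

servo_tool --targets '[[[0,0,0.04],0],[[0,0,0.04],0],[[0,0,0],0]]'

```text
clock: 22.7
position: [0.5918, 0.0118, 0.0791]
tool_rot: [3.142, -0.0, -2.83]
force: [-0.3, 0.3, -3.3]
grip_width: 0.0142
```

servo_tool --targets '[[[0,0,0.04],0],[[0,0,0.04],0],[[0,0,0],0]]'

```text
clock: 23.08
position: [0.5918, 0.0118, 0.0751]
tool_rot: [3.141, -0.0, -2.83]
force: [0.2, -0.0, -2.1]
grip_width: 0.0141
```

servo_tool --targets '[[[0,0,0.04],0],[[0,0,0.04],0],[[0,0,0],0]]'

```text
clock: 23.45
position: [0.5918, 0.0118, 0.0711]
tool_rot: [3.141, -0.0, -2.83]
force: [0.3, -0.5, -2.3]
grip_width: 0.0145
```

Run:
```python
from h import *
o=bot.observe();print(o["clock"],o["position"],o["tool_rot"],o["force"])
a=bot.grab_frame("wrist");b=bot.grab_frame("scene")
cv2.imwrite("pics/m11.png",np.hstack([cv2.resize(a[200:350,245:395],(400,400)),cv2.resize(b[190:270,305:385],(400,400),interpolation=2)]))
```

```text
23.45 [0.59177811 0.01181443 0.07111482] [ 3.14148308e+00 -2.98125506e-04 -2.83001740e+00] [ 0.25032273 -0.49801239 -2.25626634]
```

View pics/m11.png

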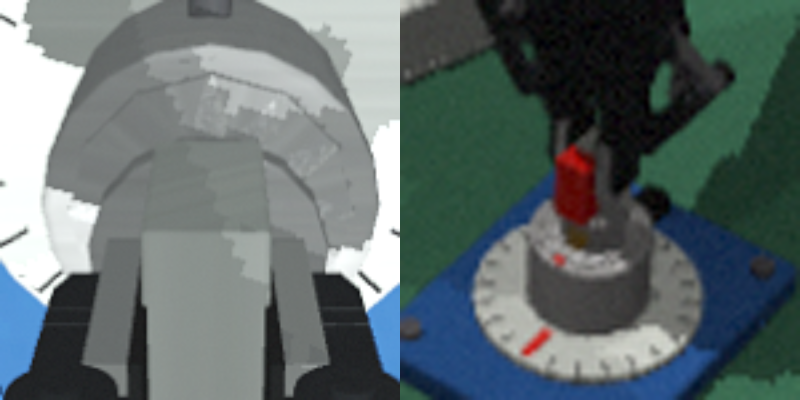

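servo_tool --targets '[[[0,0,0.04],0],[[0,0,0.04],0],[[0,0,0],0]]'

```text
clock: 23.92
position: [0.5918, 0.0118, 0.0671]
tool_rot: [3.141, -0.0, -2.83]
force: [0.5, 0.0, -2.5]
grip_width: 0.0147
```

servo_tool --targets '[[[0,0,0.03],0],[[0,0,0.03],0],[[0,0,0],0]]'

```text
clock: 24.3
position: [0.5918, 0.0118, 0.0642]
tool_rot: [3.142, -0.0, -2.83]
force: [-0.7, 0.3, -2.8]
grip_width: 0.0146
```

servo_tool --targets '[[[0,0,0.03],0],[[0,0,0.03],0],[[0,0,0],0]]'

```text
clock: 24.68
position: [0.592, 0.0119, 0.0614]
tool_rot: [-3.142, 0.0, -2.83]
force: [-0.2, -0.2, 2.6]
grip_width: 0.0142
```

servo_tool --targets '[[[0,0,0.03],0],[[0,0,0.03],0],[[0,0,0],0]]'

```text
clock: 25.05
position: [0.5921, 0.0119, 0.0583]
tool_rot: [3.142, 0.0, -2.83]
force: [-0.7, -0.4, 5.8]
grip_width: 0.0143
```

servo_tool --targets '[[[0,0,0.03],0],[[0,0,0.02],0],[[0,0,0],0]]'

```text
clock: 25.42
position: [0.5922, 0.012, 0.0571]
tool_rot: [-3.141, 0.001, -2.83]
force: [-7.8, -2.5, 27.9]
grip_width: 0.0149
```

servo_tool --targets '[[[0,0,0.02],0],[[0,0,0],0]]'

```text
clock: 25.68
position: [0.5923, 0.0121, 0.057]
tool_rot: [-3.14, 0.001, -2.83]
force: [-14.5, -3.4, 45.6]
grip_width: 0.0142
```

servo_tool --targets '[[[0.01,0,-0.01],0],[[0,0,0],0],[[0,0,0],0]]'

```text
clock: 26.05
position: [0.5922, 0.012, 0.0571]
tool_rot: [-3.141, 0.002, -2.83]
force: [-7.3, -2.5, 32.4]
grip_width: 0.0143
```

Run:
```python
from h import *
o=bot.observe();print(o["clock"],o["position"],o["tool_rot"],o["force"])
a=bot.grab_frame("wrist");b=bot.grab_frame("scene");
cv2.imwrite("pics/m12.png",np.hstack([cv2.resize(a[200:350,245:395],(400,400)),cv2.resize(b[200:260,315:375],(400,400),interpolation=2)]))
cv2.imwrite("pics/t12.png",bot.grab_frame("top"))
```

```text
26.05 [0.59223488 0.01200512 0.05706598] [-3.14059866e+00  1.86905792e-03 -2.83004095e+00] [-7.25602792 -2.48291321 32.40145622]
```

View pics/m12.png

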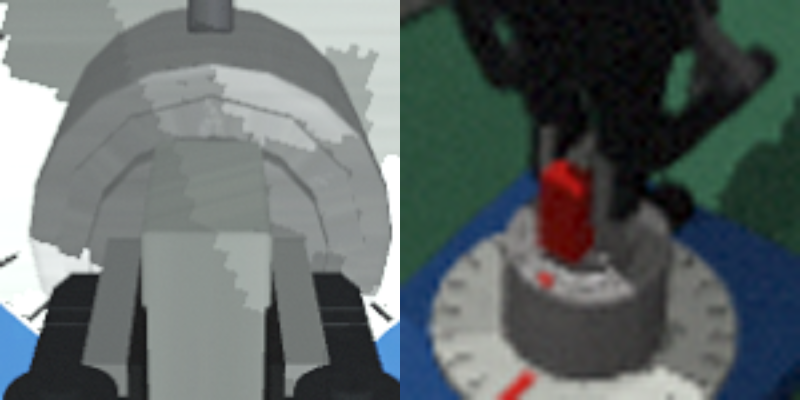

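View pics/t12.png

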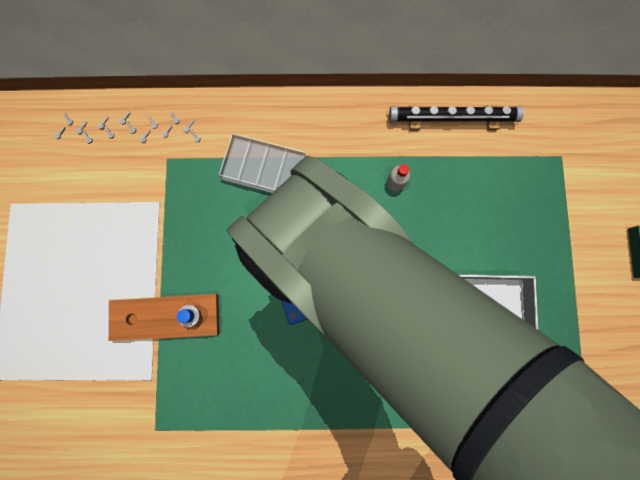

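servo_tool --targets '[[[0,0,0],0],[[0,0,0],0],[[0,0,0],0],[[0,0,0],0],[[0,0,0],0],[[0,0,0],0],[[0,0,0],0],[[0,0,0],0]]'

```text
clock: 27.2
position: [0.5922, 0.0121, 0.0571]
tool_rot: [-3.141, 0.002, -2.83]
force: [-7.5, -2.0, 33.0]
grip_width: 0.0144
```

Run:
```python
from h import *
b=bot.grab_frame("scene");cv2.imwrite("pics/s13.png",b)
```

```text
(no output)
```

View pics/s13.png

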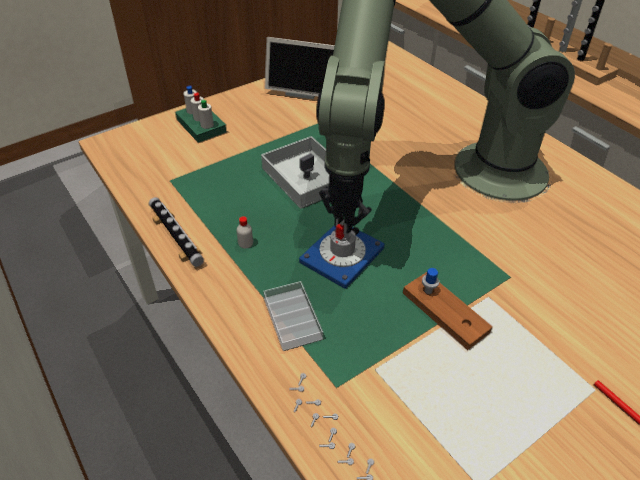

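The worn mandrel stands in the tray at about pixel (307,165). The keyed head is seated in the hub at about (342,235), with its red end toward the red mark. The arbor, bottle and box are where they were.

```bash
python3 -c "
from workcell import bot
print(bot.job_done())"
```

```text
the job is handed in; nothing more can be done
None
```

The worn mandrel is in the scrap tray, and the keyed mandrel is pressed home in the hub, still gripped. I handed the job in at about 27 s.

- **Worn mandrel:** My first grasp failed. The fingers closed on top of the head, with about 27 N upward on the wrist, and tilted the mandrel slightly before I backed off. The camera images showed the real fingertips about 30 mm short of the reported TCP. I allowed for that, gripped again, pulled the mandrel out and set it standing in the tray.
- **Keyed mandrel:** I aligned it with the keyway using the camera measurements, and the key entered without catching, so no searching turn was needed. The spring started to push back at a TCP height of about 63 mm. The mandrel stopped hard at 57.1 mm, which matches the 6 mm spring travel.
- **Force:** The wrist force peaked at about 46 N against the stop, then I eased it.

**Last checks:**
- **Push and grip:** The push held steady at about 33 N for 1 s with no drift, and the gripper stayed closed on the head. It read 14 to 15 mm on the 16 mm head, slightly low.
- **Side force:** About 7.5 N of sideways force remained on the tool.
- **Seating:** The collar looks flush on the hub face and the red end faces the keyway mark.
- **Bystanders:** The spare arbor, oil bottle and parts box look unmoved.

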